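# Tuck a heel wedge under the sole's edge and hold it down

### The job

The shoe on the bench jack stands sole up, with its heel seat bare and the rear end of the outsole loosened as a thin lip. Take the heel wedge with the thin tongue, lay it on the heel seat and slide the tongue in under the lip without lifting the lip, until the wedge's round back is flush with the back of the heel and its sides line up with the seat. Press it down flat on the seat and finish while you still hold it there with a firm push of about 10 N, as while cement grips; leave the other pieces and tools on the bench where they are.

Things in the scene. Friction and masses are not known exactly. Their poses are not given: they have to be found in the camera images.
- wedge: grey-brown rubber heel wedge lying on its flat underside, 110 x 58. Origin: centre of the underside; x forward to the thin end, z up. 28 thick from x = -55 (round back, radius 29) to +7, slopes to +37, then a tongue 3 thick, 54 wide to +55. Grip across y at x = -10 (upright parallel sides 58 apart from -26 to +7), fingertips some 9 above the underside to clear the seat. No other heel piece has a tongue
- wedge_tip (a point): middle of the tongue's front edge, on the wedge's underside (x = +55 in the wedge's frame)
- heel_seat: bare tan level seat at the heel of the fixed shoe, 62 wide, upper face 155 above the bench, round back 55 behind this origin. x points to the toe, z up. Origin: on the upper face, exactly where the wedge's origin lies (same axes) when home. Below it the shoe bulges up to 3 past the seat's edge. The wedge may first be laid farther back, overhanging the heel, and slid forward
- seat_back (a point): middle of the round back end of the heel seat, on its upper face (x = -55 in the seat's frame)
- lip_edge (a point): middle of the underside of the free rear edge of the outsole's lip: at rest 39 ahead of the seat's origin and 6 above the seat. Lip 60 wide here, 42 long, 2 to 4.5 thick; its underside slopes down to its root on the seat, 81 ahead of the seat's origin. With the wedge home the tongue lies 16 under the lip, just clear of it; about 5 farther in, the wedge's slope would lift the edge
- sole_lip (a joint): angle by which the lip is raised from rest (rad): 0 at rest, positive up, 0.024 per mm at its edge; springy (1.5 N m/rad, about 0.85 N per mm at the edge)
- heel_block: plain heel block of the same rubber, D-shaped in plan, 72 x 58 x 28 thick, same height all over, square front, no tongue; origin: centre of its underside. Not to be used
- heel_lift: flat heel lift of the same rubber, D-shaped, 72 x 61 x 9 thick; origin: centre of its underside. Not to be used
- hammer: shoemaker's hammer lying on the bench, about 225 long, head 85 wide; origin under the handle's middle
- cement_tin: closed grey tin, 74 across, 85 high; origin: centre of its underside
- roller: hand roller lying on the bench, wooden handle and rubber roller, 155 long, 31 high; origin near the roller
- glue_brush: brush lying on the bench, 190 long
- thread_cone: upright cone of thread, 60 across, 92 high; origin: centre of its underside
- spray: upright white bottle, 56 across, 160 high; origin: centre of its underside
Mind the look-alikes: they are no part of the job. Leave any yellow look-alike of the wedge alone.

How it is judged (in metres and radians):
On the way, in this order (a step that is already met when the one before it is completed fails the run):
1. the wedge is held in the fingers, lifted off the bench (height (world z) of wedge above 0.04 m and contact force between the fingers and wedge above 1 N), for 0.2 s.
2. the tongue is under the lip by 6 mm or more, the lip not raised (x of wedge_tip in the frame of heel_seat above 0.045 m and z of wedge_tip in the frame of heel_seat below 0.004 m and y of wedge_tip in the frame of heel_seat between -0.012 and 0.012 m and value of joint sole_lip below 0.06 rad), for 0.1 s.
At the end, for the whole second after the job is handed in: Through the last second: wedge within 5 mm of home along and across the shoe, in line within 0.07 rad, flat on the seat (2 mm, 0.04 rad), tongue under the lip, lip raised under 0.05 rad, and the fingers press the wedge on the seat with more than 5 N (x of wedge in the frame of heel_seat between -0.005 and 0.005 m and y of wedge in the frame of heel_seat between -0.005 and 0.005 m and z of wedge in the frame of heel_seat below 0.002 m and z of wedge_tip in the frame of heel_seat below 0.0025 m and x of wedge_tip in the frame of heel_seat above 0.048 m and angle between the x axis of wedge and the x axis of heel_seat, either way round below 0.07 rad and angle between wedge's own z axis and vertical below 0.04 rad and value of joint sole_lip below 0.05 rad and contact force between wedge and heel_seat above 5 N and contact force between the fingers and wedge above 3 N and linear speed of wedge below 0.02 m/s); the arm keeps its last pose, push and grip.
It fails at once if the lip is lifted by more than 0.08 rad (3.4 mm at its edge) (value of joint sole_lip above 0.08 rad).
It fails at once if another heel piece is moved by more than 30 mm (distance of any of heel_block, heel_lift from where it was at the start of the episode above 0.03 m).
It fails at once if a tool, tin, cone or bottle is moved by more than 30 mm (distance of any of hammer, cement_tin, roller, glue_brush, thread_cone, spray from where it was at the start of the episode above 0.03 m).
It also fails if it takes over 40 s, if anything falls off the work surface, if the arm or the gripper's body presses on something with over 40 N, if the wrist force passes 120 N, or if a joint passes its speed limit or range.

### The arm

A 6-joint arm with a two-finger parallel gripper is mounted at the origin on the work surface. World frame = base frame: x ahead of the robot, y to its left, z up, the work surface at z = 0. Lengths are in m, angles in degrees, forces in N, time in s.
With the tool pointing down it reaches from about 0.25 to 0.725 m from the base axis. Payload 9.7 kg.
Tool frame: the origin (TCP) lies midway between the tips of the shut fingers; the grasp point (between the pads) lies 19 mm behind it; x points along the fingers, y is the direction in which the jaws open and shut, and the axes are right-handed (so a half turn about x gives the same grasp; the last joint's range is limited). The gripper opens to 85 mm and grips with 20 to 120 N. Pads are 22 mm wide; open, the fingers measure 114 mm over their backs; the gripper's body (76 mm by 85 mm) begins 54 mm behind the grasp point. The pads swing forward as they close: fully open they stand 13 mm farther back than shut.
Start: joints at [73.109, 4.979, 10.078, 95.1, 0, 90], TCP at [0.16, 0.526, 0.204] pointing down, gripper open.
Joint ranges: [-179.16, 179.16], [-48.56, 103.87], [-65.8, 70.77], [-126.05, 130.52], [-82.76, 87.17], [-180, 180]. Speed limits (degrees/s): [127.2, 127.2, 147.25, 180, 180, 180].

### API

Orientations are given as [roll, pitch, yaw] about the fixed x, y, z axes, in that order (R = Rz(yaw) Ry(pitch) Rx(roll)).
In Python, from workcell import bot, cams gives the robot as it stands.
- The arm moves only by the tool apply_moves, never from a script. Its argument "commands" is a list of rows, each a list of 5 numbers: the shift along the tool's x, y, z in m, then the turn about the tool's x in rad, then the opening, from -1 (shut) to 1 (fully open). In form: [[tx, ty, tz, roll, hand], ...]. A call has 1 to 12 rows; each row is the pose to reach, as a shift and turn from the pose measured when the call began, along the tool's axes at that moment; what a row does not reach only later rows make up. A row lasts 1/10 s, in which the tool goes at most 50 mm and 8.59 degrees, less where a joint would pass 70% of its speed; a pose out of reach is approached as far as the arm can. A call with a gripper value outside its range is refused whole. The fingers move at their own pace and stop on an object; "newtons" is the grip in N (left out, the last holds). Time passes only in rows, so rows that repeat a pose let the fingers close. It gives the time, the measured TCP pose, the force and the opening at its end, in the units of the state.
- bot.get_obs(): the state, without advancing time (a new reading comes with each control period).
- cams.camera(name): name is "scene" or "top" or "wrist"; returns a dict with "frame" (420x560x3 uint8, blue, green, red), "depth" (420x560 float32, m along the optical axis (not along the pixel's ray), 0 where there is no reading), "camera_matrix" (3x3 intrinsics, pixels), "R" (3x3) and "t" (3): a world point X has camera coordinates R X + t; the wrist camera has in their place "mount" (4x4, takes a point from camera to tool coordinates, whose origin is the TCP and whose axes are the tool frame's). Camera axes: x right, y down, z forward; pixel columns grow to the right and rows downward; lengths in m; the calibration is good to about 2 mm. A picture is of the moment at which its call begins: read the wrist's pose just before it.
- bot.job_done(): hands the job in, once; it reports no verdict.
Trained networks look in the newest picture that a camera, given by its name, has taken for a name from the list of things; names that differ only in an ending like _2 or _b are one class to them, and where a whole thing is asked for, a point or a joint stands for the part that bears it (a point fixed in the world has none). Each returns a list of dicts, best first, with "confidence" (0 to 1); they miss things now and then, are a little off and sometimes report something else, mostly with a low value. They report only what shows in the picture. A call takes as long as a camera call. They do not tell look-alikes from the thing itself.
- cams.spot_in(name, camera): "rect" ([left, top, right, bottom] in pixels, round what is visible of it).
The state is a dict: "time": time; "q": joint angles; "qd": joint speeds; "joint_efforts": joint torques, N m; "ee_pos": TCP position; "tcp_rot": TCP orientation; "wrist_force": force on the tool from outside, world axes, zero at the start; "torque": the same for the moment, N m; "opening": finger opening in m.
Only numpy, scipy, OpenCV 4.12 (cv2) and the standard library are available. Lean on these libraries where they do the work, as an engineer would, in place of code of your own. Each camera call takes 0.05 s, during which the arm holds its last target. There are 200 camera calls.

## Working session

There is one attempt and no reset: what is moved stays moved. The work goes in short steps, Python scripts to look and compute and a tool call to move; the robot and the scene stay as the last step left them, time stands still between calls to the robot, and variables do not carry over. Pictures are saved under pics/ and viewed, about 8 in all and at most 12, crops included, and the job is handed in when it is done.

Besides the shell and the picture viewer there is one more tool, called in YAML: its name, and indented under it one key for each argument. apply_moves: Moves the arm, as the interface text tells. Its arguments: {"type":"object","properties":{"commands":{"type":"array"},"newtons":{"type":"number"}},"required":["commands"]}

```bash
ls; mkdir -p pics; cat > h.py <<'E'
import numpy as np,cv2
from workcell import bot,cams
from scipy.spatial.transform import Rotation as Ro
def cloud(name):
    o=bot.get_obs(); c=cams.camera(name); d=c["depth"]; K=c["camera_matrix"]
    v,u=np.indices(d.shape); P=np.stack([(u-K[0,2])/K[0,0]*d,(v-K[1,2])/K[1,1]*d,d],-1)
    if "mount" in c:
        M=np.array(c["mount"]); P=P@M[:3,:3].T+M[:3,3]
        R=Ro.from_euler("xyz",o["tcp_rot"],degrees=True).as_matrix(); W=P@R.T+np.array(o["ee_pos"])
    else: W=(P-np.array(c["t"]))@np.array(c["R"])
    W[d<=0]=np.nan
    return c,W
E
python3 - <<'E'
from h import *
print(bot.get_obs())
ims=[]
for n in("scene","top"):
    c,W=cloud(n); ims.append(c["frame"]); np.save(n+".npy",W); cv2.imwrite(f"pics/{n}.png",c["frame"])
    for k in["wedge","heel_seat","sole_lip","heel_block","heel_lift"]:
        for r in cams.spot_in(k,n)[:3]:
            l,t,R,b=r["rect"]; p=W[int((t+b)/2),int((l+R)/2)]
            print(n,k,np.round(r["rect"]),round(r["confidence"],2),p.round(3))
E
```

```text
pics
{'time': 0.0, 'q': array([ 7.31098191e+01,  5.01095337e+00,  1.00332369e+01,  9.50990638e+01,
       -3.90286642e-04,  9.00012754e+01]), 'qd': array([ 0.04193757, -0.03426995,  0.03102605, -0.12372766, -0.1397898 ,
        0.03782595]), 'joint_efforts': array([ 2.08423662e-03, -5.20382416e+01,  4.64810157e+01,  1.62127521e-02,
        2.07078656e-04,  1.29349894e-05]), 'ee_pos': array([0.15971972, 0.52601628, 0.2034736 ]), 'tcp_rot': array([ -89.70748366,   89.9232187 , -106.59893961]), 'wrist_force': array([-0.03694509, -0.20441509,  0.70347574]), 'torque': array([-0.05194349,  0.02710143, -0.01573714]), 'opening': 0.08536691078293275}
scene wedge [233. 195. 266. 221.] 0.95 [nan nan nan]
scene wedge [268. 159. 299. 174.] 0.78 [ 0.212 -0.291  0.027]
scene wedge [228. 173. 256. 193.] 0.52 [ 0.39  -0.32   0.026]
scene heel_seat [276. 213. 368. 258.] 0.86 [0.533 0.16  0.157]
scene heel_seat [306. 219. 329. 239.] 0.26 [0.522 0.137 0.161]
scene sole_lip [304. 217. 329. 239.] 0.71 [0.522 0.134 0.159]
scene heel_block [196. 187. 220. 206.] 0.6 [ 0.528 -0.333  0.028]
scene heel_lift [201. 221. 227. 242.] 0.77 [ 0.613 -0.194  0.009]
top wedge [371. 234. 408. 249.] 0.97 [ 0.363 -0.336  0.029]
top wedge [322. 200. 358. 229.] 0.72 [ 0.462 -0.2    0.027]
top wedge [368. 279. 400. 318.] 0.69 [ 0.198 -0.29   0.031]
top heel_seat [230. 176. 264. 202.] 0.76 [0.537 0.073 0.157]
top sole_lip [215. 185. 237. 212.] 0.86 [0.516 0.132 0.165]
top heel_lift [322. 161. 350. 184.] 0.74 [ 0.603 -0.207  0.008]
```

```bash
python3 - <<'E'
import cv2,numpy as np
t=cv2.imread("pics/top.png")[120:350,170:440]; s=cv2.imread("pics/scene.png")[140:300,180:400]
cv2.imwrite("pics/topz.png",cv2.resize(t,(799,600),interpolation=3)[:, :799]); cv2.imwrite("pics/scz.png",cv2.resize(s,(800,580),interpolation=3))
E
```

```text
(no output)
```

View pics/topz.png

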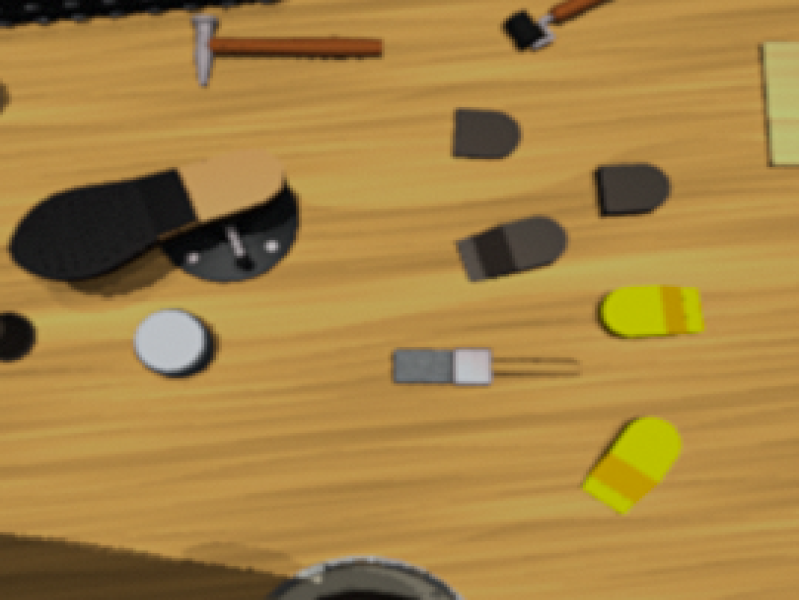

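View pics/scz.png

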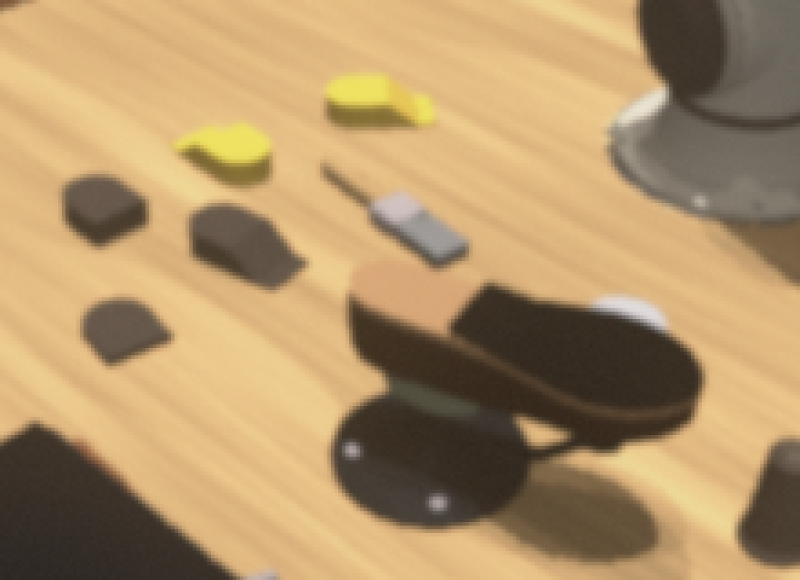

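The top view shows the wedge at zoomed (512,248), with its tongue toward +y (left). The bare seat is at (235,185) with the toe to the left, and the two yellow look-alikes, the block and the lift lie nearby.

```bash
cat >> h.py <<'E'
def rectfit(P):
    (c,s,a)=cv2.minAreaRect((P[:,:2]*1000).astype(np.float32)); 
    if s[0]<s[1]: s=(s[1],s[0]); a+=90
    return np.round(c,1),np.round(s,1),round(a,1)
def comp(mask,seed=None):
    n,l,st,ce=cv2.connectedComponentsWithStats(mask.astype(np.uint8)); i=1+np.argmax(st[1:,4]); return l==i
E
python3 - <<'E'
from h import *
W=np.load("top.npy");
o=bot.get_obs(); print(Ro.from_euler("xyz",o["tcp_rot"],degrees=True).as_matrix().round(2))
f=cv2.imread("pics/top.png"); hsv=cv2.cvtColor(f,40)
m=np.zeros(f.shape[:2],bool); m[195:233,318:364]=1
w=comp(m&(f.max(-1)<110)); print("wedge",rectfit(W[w]),w.sum(), np.nanmean(W[w],0))
m=np.zeros(f.shape[:2],bool); m[170:210,225:270]=1
print(f[190,250],f[195,225])
s=comp(m&(W[...,2]>.145)&(f[...,2]>120)); P=W[s]; print("seat",rectfit(P),s.sum(),P.mean(0))
sh=(W[...,2]>.14)&(np.indices(f.shape[:2])[1]<270)&(np.indices(f.shape[:2])[0]<230)&(W[...,0]>.4); sh=comp(sh); print("shoe",rectfit(W[sh]),sh.sum())
c=cams.camera("wrist"); print(np.round(c["mount"],3),c["camera_matrix"])
E
```

```text
[[ 0.    0.29  0.96]
 [ 0.    0.96 -0.29]
 [-1.    0.    0.  ]]
wedge (array([ 469.8, -208.3]), array([105.8,  47.6]), 110.8) 623 [ 0.45993928 -0.20930679  0.02190879]
[ 91 150 192] [21 21 21]
seat (array([538.4,  66.6]), array([98.4, 64. ]), 106.9) 686 [0.53664959 0.06739038 0.15636546]
shoe (array([874.2, 161. ]), array([340.1, 143.1]), 89.7) 5263
[[ 0.    -0.304  0.953 -0.17 ]
 [ 1.    -0.    -0.     0.   ]
 [ 0.     0.953  0.304 -0.077]
 [ 0.     0.     0.     1.   ]] [[378.2610541    0.         274.93140789]
 [  0.         378.2610541  208.68276623]
 [  0.           0.           1.        ]]
```

```bash
cat >> h.py <<'E'
def goto(x,y,z,yaw_y=None):
    o=bot.get_obs(); R=Ro.from_euler("xyz",o["tcp_rot"],degrees=True).as_matrix()
    d=R.T@(np.array([x,y,z])-o["ee_pos"]); cur=np.degrees(np.arctan2(R[1,1],R[0,1]))
    print("pos",np.round(o["ee_pos"],4),"yaw",round(cur,2),"tilt",R[:,0].round(3),"F",np.round(o["wrist_force"],1),"t",round(o["time"],2),"open",round(o["opening"],4))
    print("shift",d.round(4),"roll",None if yaw_y is None else round(-np.radians(yaw_y-cur),4))
E
python3 -c "
from h import *
goto(.46,-.2,.26,19)"
```

```text
pos [0.1598 0.5263 0.2042] yaw 73.11 tilt [ 0.  0. -1.] F [-1.   0.1 -0.2] t 0.65 open 0.0853
shift [-0.0558 -0.6077  0.4983] roll 0.9444
```

apply_moves:
  commands:
    - [-0.055,-0.1,0.08,0.2,1]
    - [-0.055,-0.608,0.498,0.944,1]
    - [-0.055,-0.608,0.498,0.944,1]
    - [-0.055,-0.608,0.498,0.944,1]
    - [-0.055,-0.608,0.498,0.944,1]
    - [-0.055,-0.608,0.498,0.944,1]
    - [-0.055,-0.608,0.498,0.944,1]
    - [-0.055,-0.608,0.498,0.944,1]
    - [-0.055,-0.608,0.498,0.944,1]
    - [-0.055,-0.608,0.498,0.944,1]
    - [-0.055,-0.608,0.498,0.944,1]
    - [-0.055,-0.608,0.498,0.944,1]

```text
time: 1.85
ee_pos: [0.3871, -0.0263, 0.2506]
tcp_rot: [73.8, 89.9, 2.8]
wrist_force: [1.7, 1.1, 0.6]
opening: 0.0852
```

```bash
python3 -c "
from h import *
goto(.46,-.2,.14,19)"
```

```text
pos [ 0.3871 -0.0263  0.2506] yaw 19.0 tilt [ 0.001  0.    -1.   ] F [1.7 1.1 0.6] t 1.85 open 0.0852
shift [0.1107 0.0122 0.1879] roll 0.0
```

apply_moves:
  commands:
    - [0.11,0.012,0.188,0,1]
    - [0.11,0.012,0.188,0,1]
    - [0.11,0.012,0.188,0,1]
    - [0.11,0.012,0.188,0,1]
    - [0.11,0.012,0.188,0,1]
    - [0.11,0.012,0.188,0,1]
    - [0.11,0.012,0.188,0,1]

```text
time: 2.55
ee_pos: [0.4596, -0.1997, 0.1411]
tcp_rot: [92.1, 89.9, 21.1]
wrist_force: [-0.2, -0.5, 0.8]
opening: 0.0856
```

```bash
python3 - <<'E'
from h import *
goto(.46,-.2,.14,19)
c,W=cloud("wrist"); np.save("w1.npy",W); cv2.imwrite("pics/w1.png",c["frame"])
for r in cams.spot_in("wedge","wrist"): print(r)
f=c["frame"]
# top face: z 0.022..0.034
for lo,hi in((.023,.034),(.001,.005)):
    m=(W[...,2]>lo)&(W[...,2]<hi)&(f.max(-1)<110); m=comp(m); print(lo,rectfit(W[m]),m.sum(),np.nanmedian(W[m],0).round(4))
E
```

```text
pos [ 0.4596 -0.1997  0.1411] yaw 18.98 tilt [ 0.001  0.    -1.   ] F [-0.2 -0.5  0.8] t 2.55 open 0.0856
shift [0.0011 0.0003 0.0004] roll -0.0004
{'rect': [233.3, 128.3, 313.5, 272.4], 'confidence': 0.91}
{'rect': [1.6, 206.7, 10.9, 239.8], 'confidence': 0.72}
{'rect': [90.1, 244.7, 168.7, 323.4], 'confidence': 0.56}
0.023 (array([ 466.2, -230.9]), array([70.1, 58.1]), 98.8) 5403 [ 0.4658 -0.2265  0.0284]
0.001 (array([ 455.3, -167.4]), array([58.1, 21.8]), 8.2) 1641 [ 0.4559 -0.1671  0.0035]
```

View pics/w1.png

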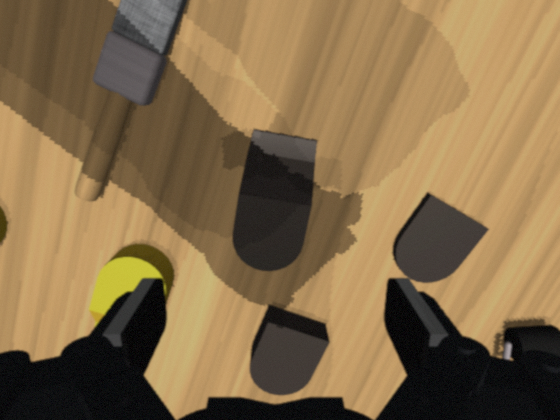

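The wrist view shows the wedge at (275,200) with its tongue up, toward +y. The block is below it, the lift to the right and the brush to the left, all clear of the fingers. The wedge's heading is about 98.5°, with its origin near (0.4626, -0.211).

```bash
python3 -c "
from h import *
goto(.464,-.221,.005,8.5)"
```

```text
pos [ 0.46   -0.1992  0.142 ] yaw 19.06 tilt [ 0.003 -0.    -1.   ] F [-0.2  0.1 -0.7] t 2.65 open 0.0855
shift [ 0.137  -0.0037  0.0217] roll 0.1843
```

apply_moves:
  commands:
    - [0.02,-0.0035,0.0215,0.184,1]
    - [0.04,-0.0035,0.0215,0.184,1]
    - [0.08,-0.0035,0.0215,0.184,1]
    - [0.11,-0.0035,0.0215,0.184,1]
    - [0.137,-0.0035,0.0215,0.184,1]
    - [0.137,-0.0035,0.0215,0.184,1]
    - [0.137,-0.0035,0.0215,0.184,1]

```text
time: 3.35
ee_pos: [0.4646, -0.2202, 0.0066]
tcp_rot: [68.9, 89.8, -12.5]
wrist_force: [0.6, -0.2, 0.9]
opening: 0.0854
```

```bash
python3 -c "
from h import *
goto(.464,-.221,.005,8.5)"
```

```text
pos [ 0.4646 -0.2202  0.0066] yaw 8.59 tilt [ 0.004 -0.001 -1.   ] F [ 0.6 -0.2  0.9] t 3.35 open 0.0854
shift [ 0.0016 -0.0007  0.0007] roll 0.0015
```

apply_moves:
  commands:
    - [0.001,0,0,0,0.3]
    - [0.001,0,0,0,-0.2]
    - [0.001,0,0,0,-1]
    - [0.001,0,0,0,-1]
    - [0.001,0,0,0,-1]
    - [0.001,0,0,0,-1]
    - [0.001,0,0,0,-1]
    - [0.001,0,0,0,-1]
  newtons: 60

```text
time: 4.15
ee_pos: [0.4646, -0.2202, 0.0055]
tcp_rot: [69.8, 89.8, -11.7]
wrist_force: [1.2, 0.1, -0.1]
opening: -0.0002
```

```bash
python3 -c "
from h import *
goto(.464,-.221,.26,8.5)"
```

```text
pos [ 0.4646 -0.2202  0.0055] yaw 8.58 tilt [ 0.004 -0.001 -1.   ] F [ 1.2  0.1 -0.1] t 4.15 open -0.0002
shift [-0.2545  0.0003  0.0011] roll 0.0014
```

The fingers shut on nothing, so I'll look.

```bash
python3 - <<'E'
from h import *
c,W=cloud("wrist"); cv2.imwrite("pics/w2.png",c["frame"]); np.save("w2.npy",W)
c2,W2=cloud("top"); np.save("top2.npy",W2)
t=c2["frame"][150:270,270:430]
cv2.imwrite("pics/m2.png",np.vstack([c["frame"][:, :],]) if 0 else np.hstack([cv2.resize(c["frame"],(400,300)),cv2.resize(t,(400,300))]))
E
```

```text
(no output)
```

View pics/m2.png

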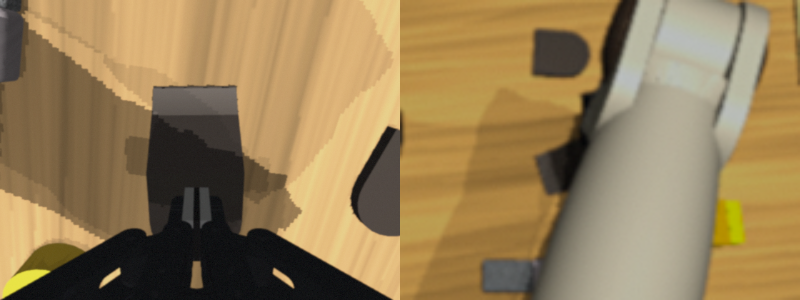

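```bash
python3 - <<'E'
from h import *
W=np.load("w2.npy"); f=cv2.imread("pics/w2.png")
for v in range(110,340,12): print(v,[tuple((W[v,u]*1000).round(0)) for u in (225,260,276,290,325)])
E
```

```text
110 [(np.float64(433.0), np.float64(-156.0), np.float64(1.0)), (np.float64(449.0), np.float64(-154.0), np.float64(-1.0)), (np.float64(456.0), np.float64(-152.0), np.float64(-0.0)), (np.float64(462.0), np.float64(-151.0), np.float64(1.0)), (np.float64(478.0), np.float64(-149.0), np.float64(1.0))]
122 [(np.float64(434.0), np.float64(-161.0), np.float64(3.0)), (np.float64(450.0), np.float64(-158.0), np.float64(3.0)), (np.float64(457.0), np.float64(-157.0), np.float64(3.0)), (np.float64(463.0), np.float64(-156.0), np.float64(3.0)), (np.float64(478.0), np.float64(-154.0), np.float64(3.0))]
134 [(np.float64(435.0), np.float64(-166.0), np.float64(3.0)), (np.float64(450.0), np.float64(-164.0), np.float64(4.0)), (np.float64(457.0), np.float64(-163.0), np.float64(2.0)), (np.float64(464.0), np.float64(-161.0), np.float64(6.0)), (np.float64(479.0), np.float64(-159.0), np.float64(3.0))]
146 [(np.float64(435.0), np.float64(-171.0), np.float64(3.0)), (np.float64(451.0), np.float64(-169.0), np.float64(4.0)), (np.float64(458.0), np.float64(-168.0), np.float64(4.0)), (np.float64(464.0), np.float64(-16
[... 4165 characters left out ...]
), np.float64(-206.0), np.float64(77.0)), (np.float64(490.0), np.float64(-235.0), np.float64(29.0))]
326 [(np.float64(449.0), np.float64(-216.0), np.float64(74.0)), (np.float64(459.0), np.float64(-210.0), np.float64(80.0)), (np.float64(465.0), np.float64(-216.0), np.float64(69.0)), (np.float64(468.0), np.float64(-207.0), np.float64(82.0)), (np.float64(480.0), np.float64(-211.0), np.float64(74.0))]
338 [(np.float64(450.0), np.float64(-211.0), np.float64(86.0)), (np.float64(459.0), np.float64(-208.0), np.float64(88.0)), (np.float64(466.0), np.float64(-220.0), np.float64(71.0)), (np.float64(467.0), np.float64(-207.0), np.float64(88.0)), (np.float64(477.0), np.float64(-206.0), np.float64(87.0))]
```

```bash
python3 - <<'E'
from h import *
W=np.load("w2.npy")
for v in range(250,272,2): print(v,[(W[v,u]*1000).round(0).tolist() for u in (262,268,284)])
W=np.load("w1.npy"); z=W[...,2]
# fingers open at TCP z=.142
m=(z>.1)&(np.indices(z.shape)[0]<345)
for c0,c1 in((0,275),(275,560)):
    mm=m.copy(); mm[:,:c0]=0; mm[:,c1:]=0; v,u=np.where(mm); print(len(v),v.min(),np.nanmin(z[mm]),(W[v.argmin() and v[v.argmin()],u[v.argmin()]]*1000).round())
E
```

```text
250 [[458.0, -209.0, 29.0], [461.0, -208.0, 28.0], [467.0, -207.0, 29.0]]
252 [[458.0, -210.0, 28.0], [461.0, -209.0, 28.0], [468.0, -208.0, 28.0]]
254 [[459.0, -211.0, 28.0], [461.0, -210.0, 28.0], [468.0, -209.0, 29.0]]
256 [[459.0, -212.0, 28.0], [461.0, -211.0, 28.0], [468.0, -210.0, 29.0]]
258 [[459.0, -212.0, 28.0], [461.0, -211.0, 30.0], [468.0, -211.0, 29.0]]
260 [[459.0, -213.0, 29.0], [461.0, -213.0, 28.0], [468.0, -211.0, 29.0]]
262 [[459.0, -210.0, 37.0], [461.0, -210.0, 37.0], [467.0, -209.0, 37.0]]
264 [[459.0, -210.0, 39.0], [461.0, -210.0, 39.0], [467.0, -209.0, 38.0]]
266 [[459.0, -210.0, 41.0], [461.0, -210.0, 40.0], [467.0, -209.0, 40.0]]
268 [[459.0, -210.0, 43.0], [461.0, -210.0, 42.0], [467.0, -209.0, 42.0]]
270 [[459.0, -210.0, 44.0], [461.0, -209.0, 44.0], [467.0, -209.0, 43.0]]
3804 278 0.18120046493809933 [ 330. -101.   19.]
3808 278 0.18133431795417304 [494. -41.  -1.]
```

The point cloud puts the shut fingertips at z≈0.036 while the reported TCP z is 0.0055. The real tips are about 31 mm behind the stated TCP, so the fingers closed above the wedge without moving it. I'll open and go lower in steps, watching the force.

apply_moves:
  commands:
    - [0,0,0,0,1]
    - [0,0,0,0,1]
    - [0,0,0,0,1]
    - [0,0,0,0,1]
    - [0,0,0,0,1]
    - [0,0,0,0,1]
    - [0.005,0,0,0,1]
    - [0.01,0,0,0,1]
    - [0.015,0,0,0,1]
    - [0.02,0,0,0,1]
    - [0.02,0,0,0,1]

```text
time: 5.35
ee_pos: [0.4641, -0.2199, -0.0155]
tcp_rot: [79.5, 89.9, -1.9]
wrist_force: [0.6, 0.3, -0.2]
opening: 0.0852
```

```bash
python3 - <<'E'
from h import *
goto(.464,-.221,-.026,8.5)
c,W=cloud("wrist"); z=W[...,2]; f=c["frame"]; cv2.imwrite("pics/w3.png",f)
o=bot.get_obs(); print(o["q"].round(2))
for u in range(100,470,20):
    col=z[:345,u]; print(u,[int(x*1000) if x==x else None for x in col[200:345:12]])
E
```

```text
pos [ 0.4641 -0.2199 -0.0155] yaw 8.58 tilt [ 0.003 -0.    -1.   ] F [ 0.6  0.3 -0.2] t 5.35 open 0.0852
shift [ 0.0105 -0.0003  0.0011] roll 0.0015
[-2.539e+01  1.530e+00 -1.790e+01  7.040e+01  5.000e-02  5.603e+01]
100 [0, 0, 0, 1, 0, 1, 0, 0, 0, 1, 50, 56, 68]
120 [0, 0, 0, 1, 0, 1, 0, 0, 36, 49, 55, 62, 64]
140 [0, 1, 0, 0, 0, 0, 0, 34, 42, 48, 51, 52, 53]
160 [1, 0, 0, 0, 0, 0, 0, 29, 30, 32, 32, 34, 0]
180 [1, 1, 0, 1, 1, 0, 0, 0, 0, 0, 0, 0, 0]
200 [0, 0, 18, 22, 24, 26, 27, 28, 28, 29, 29, 28, 0]
220 [11, 16, 19, 21, 24, 27, 28, 29, 28, 28, 28, 28, 28]
240 [11, 15, 17, 21, 25, 27, 27, 28, 28, 28, 27, 29, 29]
260 [12, 15, 18, 21, 23, 28, 29, 28, 28, 28, 27, 28, 27]
280 [11, 14, 18, 21, 23, 27, 27, 29, 28, 28, 28, 28, 29]
300 [12, 14, 17, 21, 23, 27, 28, 28, 28, 29, 28, 28, 28]
320 [11, 15, 18, 21, 23, 27, 28, 29, 28, 29, 28, 27, 28]
340 [10, 15, 19, 20, 24, 27, 29, 28, 28, 28, 29, 28, 28]
360 [1, 0, 0, 0, 0, 0, 0, 0, 0, None, 0, 0, 0]
380 [0, 1, 0, 0, 1, 0, 0, 0, 1, 1, 0, 0, 0]
400 [0, 0, 1, 0, 0, 0, 0, 35, 41, 43, 43, 45, 46]
420 [0, 1, 0, 1, 0, 1, 0, 0, 42, 49, 56, 60, 60]
440 [0, 0, 0, 0, 1, 0, 0, 1, 0, 44, 50, 61, 68]
460 [0, 0, 0, 0, 0, 0, None, 0, 0, 0, 0, 0, 72]
```

View pics/w3.png

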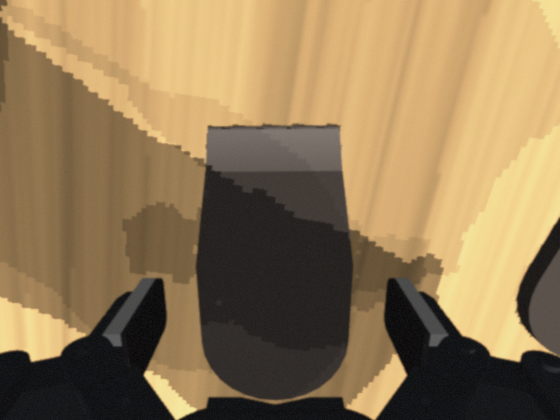

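The wrist view shows the open tips at (160,285) and (390,285), either side of the wedge and centred on it. They are still about 28 mm above the bench, so I go down another 12 mm and close.

apply_moves:
  commands:
    - [0.006,0,0.001,0,1]
    - [0.0115,0,0.001,0,1]
    - [0.0115,0,0.001,0,0]
    - [0.0115,0,0.001,0,-1]
    - [0.0115,0,0.001,0,-1]
    - [0.0115,0,0.001,0,-1]
    - [0.0115,0,0.001,0,-1]
    - [0.0115,0,0.001,0,-1]
  newtons: 60

```text
time: 6.2
ee_pos: [0.4647, -0.221, -0.0263]
tcp_rot: [71.7, 89.8, -9.7]
wrist_force: [-0.8, 1.3, 1.4]
opening: 0.0569
```

```bash
python3 - <<'E'
from h import *
goto(.464,-.221,.255,8.5)
c,W=cloud("wrist"); z=W[...,2]; f=c["frame"]; cv2.imwrite("pics/w4.png",f)
for u in range(180,380,10):
    print(u,[int(x*1000) if x==x else None for x in z[200:330:10,u]])
E
```

```text
pos [ 0.4647 -0.221  -0.0263] yaw 8.59 tilt [ 0.003 -0.001 -1.   ] F [-0.8  1.3  1.4] t 6.2 open 0.0569
shift [-2.813e-01  3.000e-04  2.000e-04] roll 0.0015
180 [1, 1, 0, 0, 0, 0, 0, 1, 19, 27, 34, 40, 42]
190 [1, 0, 0, 0, 1, 0, 0, 27, 27, 28, 31, 33, 34]
200 [10, 12, 14, 17, 20, 23, 25, 27, 28, 27, 27, 28, 28]
210 [10, 12, 15, 17, 19, 22, 24, 28, 28, 27, 29, 28, 28]
220 [10, 13, 15, 17, 21, 22, 24, 26, 28, 28, 27, 28, 28]
230 [10, 12, 15, 18, 19, 22, 25, 26, 28, 28, 28, 28, 29]
240 [10, 13, 15, 17, 20, 22, 24, 27, 28, 28, 28, 27, 29]
250 [10, 12, 15, 18, 20, 22, 25, 28, 29, 28, 28, 28, 28]
260 [10, 13, 15, 18, 19, 22, 24, 26, 29, 28, 28, 28, 27]
270 [10, 14, 15, 18, 19, 22, 26, 27, 28, 28, 28, 28, 28]
280 [10, 12, 16, 16, 20, 21, 23, 26, 28, 28, 28, 28, 27]
290 [9, 13, 15, 17, 20, 23, 25, 27, 29, 28, 29, 28, 28]
300 [11, 13, 15, 18, 19, 22, 25, 28, 27, 27, 28, 28, 28]
310 [10, 12, 14, 17, 20, 22, 25, 27, 28, 28, 27, 28, 29]
320 [9, 12, 16, 17, 19, 23, 24, 27, 28, 28, 28, 28, 28]
330 [10, 13, 16, 17, 19, 23, 24, 27, 28, 28, 28, 29, 28]
340 [10, 13, 14, 17, 19, 23, 24, 26, 27, 28, 27, 28, 29]
350 [9, 13, 15, 18, 19, 23, 25, 27, 29, 28, 28, 27, 28]
360 [1, 0, 0, 2, 0, 0, 0, 12, 21, 27, 33, 34, 36]
370 [0, 1, 0, 1, 0, -1, 0, 0, 21, 28, 35, 40, 42]
```

The wedge is gripped, with the opening at 56.9 mm and the tips about 10 mm above the bench. I'll lift it and carry it behind the heel.

```bash
python3 - <<'E'
from h import *
goto(.571,-.040,.175,17)
E
```

```text
pos [ 0.4646 -0.2211 -0.0263] yaw 8.58 tilt [ 0.003 -0.001 -1.   ] F [-0.4  0.1  1.8] t 6.25 open 0.057
shift [-0.2011  0.1329 -0.163 ] roll -0.1469
```

apply_moves:
  commands:
    - [-0.03,0,0,0,-1]
    - [-0.07,0,0,0,-1]
    - [-0.11,0,0,0,-1]
    - [-0.15,0,0,0,-1]
    - [-0.201,0.03,-0.04,0,-1]
    - [-0.201,0.06,-0.08,-0.07,-1]
    - [-0.201,0.09,-0.12,-0.147,-1]
    - [-0.201,0.133,-0.163,-0.147,-1]
    - [-0.201,0.133,-0.163,-0.147,-1]
    - [-0.201,0.133,-0.163,-0.147,-1]
    - [-0.201,0.133,-0.163,-0.147,-1]

```text
time: 7.35
ee_pos: [0.571, -0.0395, 0.1744]
tcp_rot: [54.5, 89.9, -18.4]
wrist_force: [-0.1, -0.6, -1.7]
opening: 0.0568
```

```bash
python3 - <<'E'
from h import *
goto(.571,-.040,.175,17)
c,W=cloud("wrist"); f=c["frame"]; cv2.imwrite("pics/w5.png",f); np.save("w5.npy",W)
for k in("heel_seat","sole_lip","wedge"):
    for r in cams.spot_in(k,"wrist")[:2]: print(k,np.round(r["rect"]),r["confidence"])
E
```

```text
pos [ 0.571  -0.0395  0.1744] yaw 17.08 tilt [ 0.002 -0.001 -1.   ] F [-0.1 -0.6 -1.7] t 7.35 open 0.0568
shift [-0.0006 -0.0001  0.0005] roll 0.0014
heel_seat [205.   0. 344. 127.] 0.85
wedge [  0. 341.  40. 388.] 0.72
wedge [190. 124. 359. 402.] 0.62
```

View pics/w5.png

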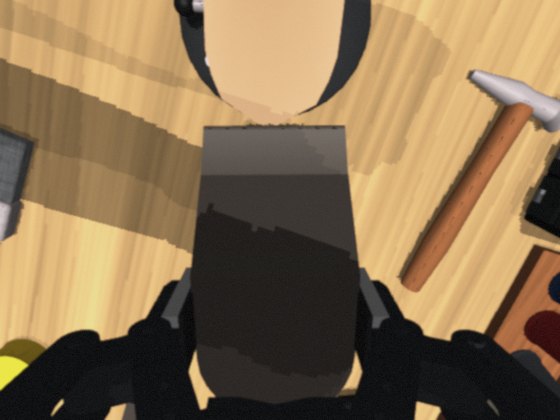

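The wedge sits square in the fingers with the tongue edge at row 125, and the seat back is at (275,112). I'll go up and forward to see the seat sides and the lip.

apply_moves:
  commands:
    - [-0.06,0,0,0,-1]
    - [-0.06,0,-0.05,0,-1]
    - [-0.06,0,-0.05,0,-1]
    - [-0.06,0,-0.05,0,-1]
    - [-0.06,0,-0.05,0,-1]

```text
time: 8.05
ee_pos: [0.5557, 0.0061, 0.2346]
tcp_rot: [55.5, 89.8, -17.6]
wrist_force: [0.2, -0.4, -1.5]
opening: 0.0571
```

```bash
python3 - <<'E'
from h import *
goto(.571,-.040,.175,17)
def ana(f,W,tag):
    o=bot.get_obs(); R=Ro.from_euler("xyz",o["tcp_rot"],degrees=True).as_matrix()
    v,u=np.indices(f.shape[:2])
    tan=comp((v<140)&(f[...,2]>120)&(abs(W[...,2]-.155)<.01)); P=W[tan]; print(tag,"seat z",np.median(P[:,2]).round(4),tan.sum())
    return P
c,W=cloud("wrist"); f=c["frame"]; cv2.imwrite("pics/w6.png",f); np.save("w6.npy",W)
P6=ana(f,W,"w6")
W5=np.load("w5.npy"); P5=ana(cv2.imread("pics/w5.png"),W5,"w5")
h=np.radians(107); ux=np.array([np.cos(h),np.sin(h)]); uy=np.array([-ux[1],ux[0]]); o0=np.array([.536,.0743])
for P in(P6,P5):
    a=(P[:,:2]-o0)@ux*1e3; b=(P[:,:2]-o0)@uy*1e3
    for x in range(-64,60,4):
        s=b[abs(a-x)<2]
        if len(s)>20: print(x,s.min().round(1),s.max().round(1),((s.min()+s.max())/2).round(1),(np.ptp(s)).round(1))
    print("a range",a.min(),a.max())
# wedge in tool frame (w6)
o=bot.get_obs(); R=Ro.from_euler("xyz",o["tcp_rot"],degrees=True).as_matrix()
T=((W-o["ee_pos"])@R)*1e3
m=(f.max(-1)<120)&(W[...,2]>.24)&(abs(T[...,1])<45)
for r in range(118,270,8):
    q=T[r][m[r]]
    if len(q): print(r,"tool x,z",np.median(q[:,0]).round(1),np.median(q[:,2]).round(1),"y",q[:,1].min().round(1),q[:,1].max().round(1))
E
```

```text
pos [0.5557 0.0061 0.2346] yaw 16.88 tilt [ 0.003 -0.001 -1.   ] F [ 0.2 -0.4 -1.5] t 8.05 open 0.0571
shift [0.0597 0.0011 0.0484] roll -0.0021
w6 seat z 0.1555 8832
w5 seat z 0.1555 14096
-16 -30.6 31.4 0.4 62.0
-12 -30.6 31.4 0.4 62.1
-8 -31.2 31.1 -0.0 62.3
-4 -31.6 30.9 -0.4 62.6
0 -31.4 30.8 -0.3 62.2
4 -32.0 30.6 -0.7 62.6
8 -32.1 30.4 -0.9 62.5
12 -32.3 30.4 -1.0 62.6
16 -32.6 30.1 -1.2 62.7
20 -32.5 29.9 -1.3 62.5
24 -32.9 29.2 -1.9 62.1
28 -32.8 29.1 -1.9 61.9
32 -33.3 28.8 -2.2 62.1
36 -33.2 28.7 -2.3 62.0
a range -16.41970891874693 38.57458812104266
-56 -12.3 13.0 0.3 25.3
-52 -17.7 18.6 0.5 36.3
-48 -21.7 24.9 1.6 46.6
-44 -23.6 26.6 1.5 50.2
-40 -25.7 28.0 1.2 53.7
-36 -27.1 29.4 1.2 56.5
-32 -28.3 30.2 1.0 58.5
-28 -29.5 31.0 0.7 60.5
-24 -30.0 31.4 0.7 61.4
-20 -30.5 31.5 0.5 62.0
-16 -30.7 31.5 0.4 62.2
-12 -31.1 31.2 0.0 62.3
-8 -31.5 31.3 -0.1 62.9
-4 -31.5 31.2 -0.1 62.7
a range -58.34100817690558 -3.7995681630733777
126 tool x,z -29.1 -64.4 y -22.4 26.1
134 tool x,z -30.1 -61.6 y -25.1 25.9
142 tool x,z -30.0 -58.7 y -25.2 26.6
150 tool x,z -30.0 -55.7 y -25.9 26.7
158 tool x,z -30.0 -52.8 y -26.3 27.3
166 tool x,z -30.0 -49.7 y -26.9 27.6
174 tool x,z -30.2 -46.7 y -27.2 28.2
182 tool x,z -32.3 -44.1 y -27.5 28.3
190 tool x,z -34.4 -41.6 y -27.2 28.6
198 tool x,z -36.5 -39.1 y -27.3 28.6
206 tool x,z -38.4 -36.6 y -27.4 29.0
214 tool x,z -40.4 -34.2 y -27.9 28.8
222 tool x,z -42.4 -31.8 y -27.4 28.7
230 tool x,z -44.3 -29.5 y -27.8 28.8
238 tool x,z -46.3 -27.2 y -27.4 29.0
246 tool x,z -48.1 -24.9 y -27.3 29.2
254 tool x,z -50.1 -22.8 y -27.8 29.1
262 tool x,z -51.8 -20.6 y -27.7 29.3
```

View pics/w6.png

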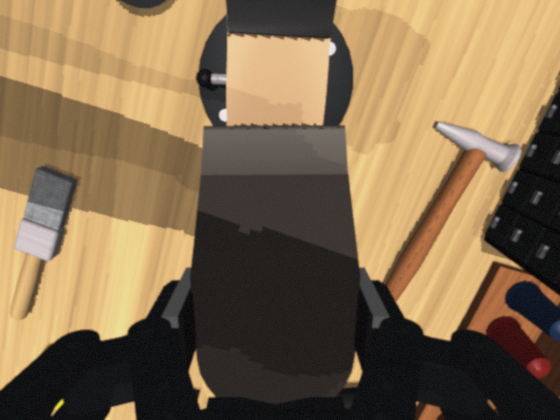

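```bash
python3 - <<'E'
from h import *
goto(.5458,.0335,.150,13.7)
E
```

```text
pos [0.5557 0.006  0.2344] yaw 16.86 tilt [ 0.003 -0.001 -1.   ] F [ 0.5 -0.  -1.5] t 8.1 open 0.057
shift [ 0.0843 -0.0017 -0.0293] roll 0.0552
```

apply_moves:
  commands:
    - [0.02,-0.0015,-0.029,0.055,-1]
    - [0.05,-0.0015,-0.029,0.055,-1]
    - [0.07,-0.0015,-0.029,0.055,-1]
    - [0.084,-0.0015,-0.029,0.055,-1]
    - [0.084,-0.0015,-0.029,0.055,-1]
    - [0.084,-0.0015,-0.029,0.055,-1]

```text
time: 8.7
ee_pos: [0.5462, 0.0328, 0.1508]
tcp_rot: [57.4, 89.8, -19.0]
wrist_force: [0.6, -0.0, -0.5]
opening: 0.0569
```

```bash
python3 - <<'E'
from h import *
goto(.5458,.0335,.131,13.7)
c,W=cloud("wrist"); f=c["frame"]; cv2.imwrite("pics/w7.png",f); np.save("w7.npy",W)
E
```

```text
pos [0.5462 0.0328 0.1508] yaw 13.67 tilt [ 0.003 -0.001 -1.   ] F [ 0.6 -0.  -0.5] t 8.7 open 0.0569
shift [ 0.0198 -0.0003 -0.0008] roll -0.0006
```

View pics/w7.png

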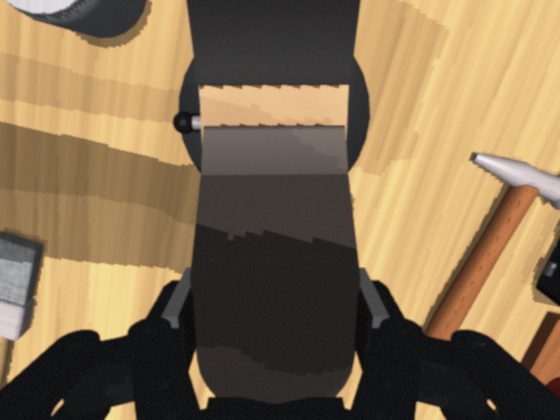

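The tongue edge (row 125, columns 203–346) is parallel to the lip edge (row 87) and centred on the seat (columns 200–348). I'll lower it to contact.

apply_moves:
  commands:
    - [0.01,0,-0.001,0,-1]
    - [0.017,0,-0.001,0,-1]
    - [0.019,0,-0.001,0,-1]
    - [0.02,0,-0.001,0,-1]
    - [0.02,0,-0.001,0,-1]

```text
time: 9.25
ee_pos: [0.5464, 0.0339, 0.1313]
tcp_rot: [62.8, 89.8, -13.5]
wrist_force: [-0.1, 0.3, -0.9]
opening: 0.0569
```

```bash
python3 - <<'E'
from h import *
goto(.5458,.0335,.129,13.7)
E
```

```text
pos [0.5464 0.0339 0.1313] yaw 13.68 tilt [ 0.004 -0.001 -1.   ] F [-0.1  0.3 -0.9] t 9.25 open 0.0569
shift [ 0.0023 -0.0006  0.0002] roll -0.0003
```

apply_moves:
  commands:
    - [0.001,-0.0005,0,0,-1]
    - [0.002,-0.0005,0,0,-1]
    - [0.002,-0.0005,0,0,-1]

```text
time: 9.55
ee_pos: [0.5459, 0.0337, 0.1293]
tcp_rot: [62.9, 89.8, -13.5]
wrist_force: [0.1, 0.5, -1.4]
opening: 0.0569
```

```bash
python3 - <<'E'
from h import *
goto(.5458,.0335,.128,13.7)
E
```

```text
pos [0.5459 0.0337 0.1293] yaw 13.68 tilt [ 0.004 -0.001 -1.   ] F [ 0.1  0.5 -1.4] t 9.55 open 0.0569
shift [ 0.0013 -0.0001  0.0002] roll -0.0003
```

apply_moves:
  commands:
    - [0.0005,0,0,0,-1]
    - [0.001,0,0,0,-1]
    - [0.001,0,0,0,-1]

```text
time: 9.85
ee_pos: [0.5459, 0.0337, 0.1287]
tcp_rot: [64.8, 89.8, -11.5]
wrist_force: [-1.2, -0.3, 3.8]
opening: 0.0566
```

```bash
python3 - <<'E'
from h import *
goto(.5458,.0335,.128,13.7)
E
```

```text
pos [0.5459 0.0337 0.1287] yaw 13.68 tilt [ 0.004 -0.001 -1.   ] F [-1.2 -0.3  3.8] t 9.85 open 0.0566
shift [ 0.0007 -0.0002  0.0002] roll -0.0003
```

apply_moves:
  commands:
    - [-0.0002,0,-0.004,0,-1]
    - [-0.0002,0,-0.008,0,-1]
    - [-0.0002,0,-0.012,0,-1]
    - [-0.0002,0,-0.016,0,-1]
    - [-0.0002,0,-0.02,0,-1]
    - [-0.0002,0,-0.02,0,-1]

```text
time: 10.45
ee_pos: [0.541, 0.0537, 0.1288]
tcp_rot: [65.7, 89.8, -10.5]
wrist_force: [-0.7, -0.8, -0.9]
opening: 0.0569
```

```bash
cat > look.py <<'E'
from h import *
import sys
goto(.5385,.0626,.1285,13.7)
c,W=cloud("wrist"); f=c["frame"]; cv2.imwrite(f"pics/{sys.argv[1]}.png",f)
o=bot.get_obs(); R=Ro.from_euler("xyz",o["tcp_rot"],degrees=True).as_matrix(); T=((W-o["ee_pos"])@R)*1e3
for u in(220,275,330): print(u,[(r,T[r,u,2].round(1),(W[r,u,2]*1e3-155).round(1)) for r in range(60,200,8)])
E
python3 look.py w8
```

```text
pos [0.541  0.0537 0.1288] yaw 13.72 tilt [ 0.004 -0.001 -1.   ] F [-0.7 -0.8 -0.9] t 10.45 open 0.0569
shift [ 0.0003 -0.0004 -0.0092] roll 0.0004
220 [(60, np.float64(-86.9), np.float64(6.3)), (68, np.float64(-84.4), np.float64(6.2)), (76, np.float64(-81.8), np.float64(8.4)), (84, np.float64(-79.2), np.float64(8.6)), (92, np.float64(-76.6), np.float64(8.2)), (100, np.float64(-73.9), np.float64(7.8)), (108, np.float64(-71.3), np.float64(7.7)), (116, np.float64(-68.6), np.float64(8.9)), (124, np.float64(-65.9), np.float64(8.6)), (132, np.float64(-63.2), np.float64(9.8)), (140, np.float64(-60.4), np.float64(9.4)), (148, np.float64(-56.8), np.float64(3.9)), (156, np.float64(-53.7), np.float64(3.5)), (164, np.float64(-50.8), np.float64(3.9)), (172, np.float64(-47.4), np.float64(2.5)), (180, np.float64(-45.0), np.float64(5.4)), (188, np.float64(-42.2), np.float64(6.6)), (196, np.float64(-39.9), np.float64(9.5))]
275 [(60, np.float64(-86.9), np.float64(6.7)), (68, np.float64(-84.4), np.float64(6.8)), (76, np.float64(-81.8), np.float64(7.4)), (84, np.float64(-79.2), np.float64(7.6)), (92, 
[... 672 characters left out ...]
loat64(7.0)), (76, np.float64(-81.8), np.float64(7.3)), (84, np.float64(-79.2), np.float64(7.4)), (92, np.float64(-76.6), np.float64(8.5)), (100, np.float64(-73.9), np.float64(8.2)), (108, np.float64(-71.3), np.float64(8.8)), (116, np.float64(-68.7), np.float64(9.5)), (124, np.float64(-66.0), np.float64(10.1)), (132, np.float64(-63.2), np.float64(9.9)), (140, np.float64(-60.5), np.float64(10.0)), (148, np.float64(-56.6), np.float64(3.3)), (156, np.float64(-53.9), np.float64(4.5)), (164, np.float64(-50.8), np.float64(4.3)), (172, np.float64(-47.8), np.float64(4.5)), (180, np.float64(-44.8), np.float64(4.8)), (188, np.float64(-42.5), np.float64(8.0)), (196, np.float64(-39.6), np.float64(8.5))]
```

apply_moves:
  commands:
    - [0.0,-0.0003,-0.003,0,-1]
    - [0.0,-0.0003,-0.006,0,-1]
    - [0.0,-0.0003,-0.009,0,-1]
    - [0.0,-0.0003,-0.009,0,-1]

```text
time: 10.9
ee_pos: [0.5385, 0.0625, 0.1288]
tcp_rot: [65.6, 89.8, -10.6]
wrist_force: [-0.2, 0.3, -0.3]
opening: 0.057
```

```bash
cat > look2.py <<'E'
from h import *
import sys
goto(.5385,.0626,.1285,13.7)
c,W=cloud("wrist"); f=c["frame"]; cv2.imwrite(f"pics/{sys.argv[1]}.png",f)
o=bot.get_obs(); R=Ro.from_euler("xyz",o["tcp_rot"],degrees=True).as_matrix(); T=((W-o["ee_pos"])@R)*1e3
h=W[...,2]*1e3-155.3
for a,b in((215,245),(260,290),(305,335)): print(a,[(r,np.median(T[r,a:b,2]).round(1),np.median(h[r,a:b]).round(1)) for r in range(150,190,3)])
E
python3 look2.py w9
python3 - <<'E'
from h import *
# lip top height near its edge at rest (w7) 
W=np.load("w7.npy"); print([(r,(np.median(W[r,260:290,2])*1e3-155.3).round(1)) for r in range(64,100,3)])
# side alignment
E
```

```text
pos [0.5385 0.0625 0.1288] yaw 13.73 tilt [ 0.004 -0.001 -1.   ] F [-0.2  0.3 -0.3] t 10.9 open 0.057
shift [ 0.0003 -0.     -0.0001] roll 0.0006
215 [(150, np.float64(-56.7), np.float64(8.6)), (153, np.float64(-55.7), np.float64(8.8)), (156, np.float64(-54.6), np.float64(9.1)), (159, np.float64(-53.5), np.float64(8.7)), (162, np.float64(nan), np.float64(nan)), (165, np.float64(nan), np.float64(nan)), (168, np.float64(-50.2), np.float64(8.9)), (171, np.float64(-49.1), np.float64(8.6)), (174, np.float64(-46.8), np.float64(3.3)), (177, np.float64(-45.8), np.float64(4.1)), (180, np.float64(-44.8), np.float64(4.8)), (183, np.float64(-43.9), np.float64(5.6)), (186, np.float64(-42.9), np.float64(6.4)), (189, np.float64(-42.0), np.float64(7.3))]
260 [(150, np.float64(-56.7), np.float64(8.8)), (153, np.float64(-55.7), np.float64(8.8)), (156, np.float64(-54.6), np.float64(8.8)), (159, np.float64(-53.5), np.float64(8.9)), (162, np.float64(-52.4), np.float64(8.8)), (165, np.float64(nan), np.float64(nan)), (168, np.float64(-50.2), np.float64(8.8)), (171, np.float64(-49.1), np.float64(8.9)), (174
[... 434 characters left out ...]
2, np.float64(-52.4), np.float64(8.8)), (165, np.float64(-51.3), np.float64(8.9)), (168, np.float64(-50.2), np.float64(9.0)), (171, np.float64(-49.1), np.float64(8.8)), (174, np.float64(-46.8), np.float64(3.2)), (177, np.float64(-45.9), np.float64(4.4)), (180, np.float64(nan), np.float64(nan)), (183, np.float64(-43.8), np.float64(5.5)), (186, np.float64(-42.9), np.float64(6.5)), (189, np.float64(nan), np.float64(nan))]
[(64, np.float64(8.8)), (67, np.float64(nan)), (70, np.float64(8.8)), (73, np.float64(8.7)), (76, np.float64(8.7)), (79, np.float64(9.1)), (82, np.float64(9.2)), (85, np.float64(0.3)), (88, np.float64(0.3)), (91, np.float64(-0.1)), (94, np.float64(0.3)), (97, np.float64(0.3))]
```

View pics/w9.png

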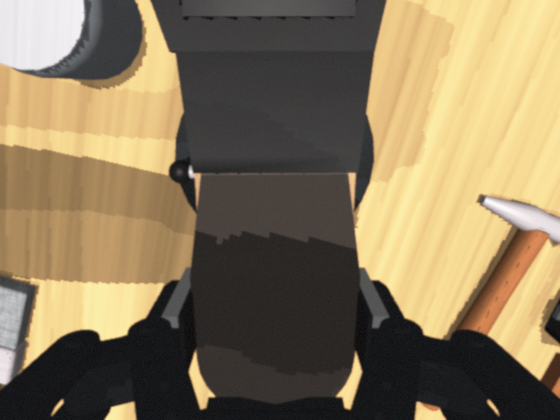

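The lip edge (row 172) stands at the slope's foot, 48.6 mm ahead in the tool frame against 48.8 wanted. Its top height of 8.8 mm is unchanged from rest, and the sides line up. Next I press down.

apply_moves:
  commands:
    - [0.0005,0,0,0,-1]
    - [0.001,0,0,0,-1]
    - [0.0012,0,0,0,-1]
    - [0.0012,0,0,0,-1]
    - [0.0012,0,0,0,-1]

```text
time: 11.45
ee_pos: [0.5387, 0.0624, 0.1287]
tcp_rot: [71.0, 89.7, -5.2]
wrist_force: [-2.0, 0.3, 8.3]
opening: 0.0569
```

```bash
python3 look2.py w10
```

```text
pos [0.5387 0.0624 0.1287] yaw 13.73 tilt [ 0.005 -0.    -1.   ] F [-2.   0.3  8.3] t 11.45 open 0.0569
shift [ 0.0002 -0.0001 -0.0003] roll 0.0005
215 [(150, np.float64(-56.6), np.float64(8.7)), (153, np.float64(-55.6), np.float64(8.8)), (156, np.float64(-54.5), np.float64(8.9)), (159, np.float64(-53.4), np.float64(8.8)), (162, np.float64(-52.3), np.float64(9.0)), (165, np.float64(-51.2), np.float64(8.7)), (168, np.float64(-50.1), np.float64(8.7)), (171, np.float64(-48.9), np.float64(8.5)), (174, np.float64(-46.7), np.float64(3.2)), (177, np.float64(-45.6), np.float64(3.8)), (180, np.float64(-44.7), np.float64(4.8)), (183, np.float64(nan), np.float64(nan)), (186, np.float64(nan), np.float64(nan)), (189, np.float64(-41.8), np.float64(7.1))]
260 [(150, np.float64(-56.6), np.float64(8.6)), (153, np.float64(-55.5), np.float64(8.7)), (156, np.float64(-54.5), np.float64(8.8)), (159, np.float64(-53.4), np.float64(9.0)), (162, np.float64(-52.3), np.float64(8.8)), (165, np.float64(-51.2), np.float64(8.7)), (168, np.float64(-50.0), np.float64(8.6)), (171, np.float64(-48.9), np.float64(8.5)), 
[... 158 characters left out ...]
at64(5.7)), (186, np.float64(-42.9), np.float64(6.7)), (189, np.float64(-41.9), np.float64(7.6))]
305 [(150, np.float64(-56.6), np.float64(8.7)), (153, np.float64(-55.5), np.float64(8.8)), (156, np.float64(-54.4), np.float64(8.7)), (159, np.float64(-53.4), np.float64(9.1)), (162, np.float64(-52.2), np.float64(8.7)), (165, np.float64(nan), np.float64(nan)), (168, np.float64(-50.1), np.float64(8.8)), (171, np.float64(-48.9), np.float64(8.3)), (174, np.float64(-46.7), np.float64(3.6)), (177, np.float64(-45.7), np.float64(4.0)), (180, np.float64(-44.7), np.float64(4.9)), (183, np.float64(nan), np.float64(nan)), (186, np.float64(-42.8), np.float64(6.5)), (189, np.float64(-41.9), np.float64(7.5))]
```

```bash
python3 - <<'E'
from h import *
for i in range(4): cams.camera("scene"); o=bot.get_obs(); print(o["wrist_force"].round(1),o["ee_pos"].round(4))
bot.job_done()
E
```

```text
[-2.4 -0.6  7.8] [0.5386 0.0624 0.1287]
[-3.5  0.2  7.2] [0.5387 0.0623 0.1287]
[-2. -0.  8.] [0.5386 0.0624 0.1287]
[-1.8 -0.5  7.1] [0.5387 0.0624 0.1287]
the job is handed in; nothing more can be done
```

I laid the tongued wedge on the heel seat, slid its tongue under the lip, and handed the job in at about 11.7 s while still pressing it down. No verdict came back.

**First grasp missed:** The fingers closed on nothing. The depth image showed the real fingertips about 31 mm behind the stated tool point (TCP). I allowed for that and the second grasp held, with the fingers 57 mm open. The wedge had not moved.

**Last checks:**
- **Along the shoe:** the lip edge stood 48.6 mm ahead in the tool frame, against 48.8 mm wanted. The earlier seat measurement left about 1 mm of uncertainty.
- **Across and in line:** the sides lined up with the seat and lip in the picture, to within about 1 mm.
- **Lip:** its top was 8.8 mm above the seat, the same as at rest, so it was not lifted.
- **Press:** the wrist force was 7 to 8 N. Adding the roughly 1.4 N weight of the wedge gives about 9 N on the seat, a little under the 10 N asked but above the 5 N needed.

I did not see the round back directly, because the gripper hid it. That it is flush follows from the lip edge and from where I measured the seat back earlier.

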